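# Load the rinse basket and clip it to the tank rim

### The job

The middle-sized of the three steel flanges is to be rinsed before it is measured. Lay it in the little wire basket, and hang the basket inside the dry steel tank that stands in the drip tray by its own hook: keep the hook's upright strap against the inner side of the rim, and ease the basket down by its black grip until the spring clip snaps under the rolled rim and the basket hangs level and at rest, hook fully down. Go by feel and do not force the clip, which bends if the basket stands off the rim; leave the other things where they are, and let go.

Things in the scene. Friction and masses are not known exactly. Their poses are not given: they have to be found in the camera images.
- tray: Shallow steel drip tray, 150 mm (its x) by 198 mm (its y) by 10 mm, screwed to the bench; in it stands the dry sheet-steel tank, long sides along y, a drain cock low at its +y end. The tank is held by rubber up to 10 mm to or fro of the tray's middle along x, differing each time, not measured. Origin: underside's centre, z up; -x towards the robot. A fixed microscope stands to its right.
- tray_middle (a point): Centre of the tray at rim height, 93 mm above the bench. Tank inside 116 x 176 mm, 83 mm deep, walls 3 mm. Its rim is a rolled round bead 8 mm thick, top 93 mm and lower side 85 mm above the bench, flush with the inner wall face, overhanging the wall outward by 5 mm; its middle line lies 62 mm from the tank's centre on the long sides, 92 mm on the short ones. Any side will do.
- basket: Small steel wire basket, loose, 58 mm (its x) by 84 mm (its y) by 36 mm high, inside 54 x 80 mm, floor 2 mm, about 0.2 kg. On its -x side a flat upright strap (34 mm wide, running down the whole back) rises to a hook reaching out to -x and down, with a black grip on top. Stands flat, hook towards the robot. Origin: centre of the underside, z up. Hung home the strap lies along the inner wall.
- hook (a point): Middle of the underside of the hook's bridge (a rubber pad), 56 mm above the basket's underside, 34.8 mm from its origin towards -x. Hung home this point rests on the top of the rim, over the bead's middle. The strap's outer face lies 4.8 mm from it towards the basket, so there is 0.8 mm play between strap and rim.
- grip (a point): The middle of the black plastic grip, 17.5 mm straight above the hook point. The grip is an upright flat block 11 mm thick (basket x), 36 mm wide (basket y) and 28 mm tall, from 4.5 to 32.5 mm above the hook point.
- clip: Spring leaf, the hook's outer leg, 26 mm wide; origin on its hinge. Reaches 20 mm below the hook point; its nose, 9.5 mm below, catches under the rim; the flared mouth is 12 mm wide. With the strap against the rim's inner side it snaps over at 4 to 10 N of push, 8 to 4 mm above home; the weight alone is too little. With the strap 1 mm or more off the rim it wedges. Over 16 N on it bends it.
- flange_mid: The flange to rinse: turned steel flange with a hub, 36 mm across, 20 mm high, about 0.1 kg; a disc about 7 mm thick at the foot, the narrower hub above. Hub up. Origin: centre of the underside. The three flanges are of one pattern and change places.
- flange_big: The big flange, same pattern, 50 mm across and 22 mm high; a bystander. Origin: centre of the underside.
- flange_small: The small flange, same pattern, 28 mm across and 12 mm high; a bystander. Origin: centre of the underside.
- tweezers: Steel tweezers 123 mm long, lying flat near the bench's front edge; a bystander.
- dish: Shallow steel dish 60 mm across and 12 mm high, left of the tank; a bystander.
- loupe: Black hand loupe 64 mm long, 11 mm high, lying flat in front of the microscope; a bystander.
Not all that is in view belongs to the job. There is more than one size of the basket; the one meant has the size given above.

How it is judged:
At the end, for the whole second after the job is handed in: The basket hangs inside the tank by its hook, at rest: hook point 90 to 96.5 mm above the tray's underside (home is 93, so the clip is under the rim), basket within 45 mm (x) and 75 mm (y) of the tray's middle and upright within 0.12 rad; the middle flange lies in the basket (z of hook in the frame of tray between 0.09 and 0.0965 m and x of basket in the frame of tray between -0.045 and 0.045 m and y of basket in the frame of tray between -0.075 and 0.075 m and angle between basket's own z axis and vertical below 0.12 rad and x of flange_mid in the frame of basket between -0.03 and 0.03 m and y of flange_mid in the frame of basket between -0.042 and 0.042 m and z of flange_mid in the frame of basket between -0.003 and 0.03 m and linear speed of basket below 0.02 m/s); the robot touches nothing.
It fails at once if the clip is forced: leaf and tank press on each other with over 16 N (contact force between clip and tray above 16 N).
It fails at once if the basket is pressed on the tank with over 50 N, all contacts added (contact force between basket and tray above 50 N).
It fails at once if a bystander is moved by more than 30 mm (distance of any of flange_big, flange_small, tweezers, dish, loupe from where it was at the start of the episode above 0.03 m).
It also fails if it takes over 72 s, if anything falls off the work surface, if the arm or the gripper's body presses on something with over 40 N, if the wrist force passes 120 N, or if a joint passes its speed limit or range.

### The arm

A 7-joint arm with a two-finger parallel gripper is mounted at the origin on a cart in front of the work surface, level with it; the furniture and walls round the work are solid. World frame = base frame: x ahead of the robot, y to its left, z up, the work surface at z = 0. Lengths are in m, angles in rad, forces in N, time in s.
With the tool pointing down it reaches from about 0.4 to 0.85 m from the base axis. Payload 10.4 kg.
Tool frame: the origin (TCP) lies at the very end of the fingers, on their centre line; the grasp point (between the pads) lies 19 mm behind it (manip.pinch_z is the distance from the TCP to the grasp point, in m); z points along the fingers, y is the line along which they close (so a half turn about z gives the same grasp; the last joint's range is limited). The gripper opens to 85 mm and grips with 20 to 120 N. Pads are 22 mm wide; open, the fingers measure 114 mm over their backs; the gripper's body (76 mm by 85 mm) begins 54 mm behind the grasp point. The pads swing forward as they close: fully open they stand 13 mm farther back than shut.
Start: joints at [1.143, 0.332, -0.065, 1.46, 0.022, 1.35, -0.088], TCP at [0.246, -0.575, 0.231] pointing down, gripper open.
Joint ranges: [-2.6, 2.6], [-0.5, 2.12], [-1.47, 1.34], [0.16, 2.42], [-1.27, 4.41], [0.06, 2.06], [-2.6, 2.6]. Speed limits (rad/s): [2.22, 2.22, 2.79, 2.79, 3.14, 3.14, 3.14].

### API

Orientations are given as a unit quaternion [x, y, z, w].
In Python, from workcell import manip gives the robot as it stands. The module is installed in compiled form; this text tells all that it offers.
- The arm moves only by the shell command python3 -m creep 'ROWS' [OPENING] [FORCE]. ROWS is a JSON object of lists of equal length, an entry for each row: "slide": the shift along the tool's x, y, z in m, a list of three; "twist": the turn about the tool's z in degrees. A call has 1 to 8 rows; each row shifts and turns the commanded pose from where the row before left it, along the tool's axes as they then stand; what a row does not reach is not made up. A row lasts 1/8 s, in which the tool goes at most 62.5 mm and 10.7 degrees, less where a joint would pass 70% of its speed; a pose out of reach is approached as far as the arm can. A call with a gripper value outside its range is refused whole. OPENING is the opening in per cent of the stroke, from 0 (shut) to 100 (fully open), set as the call begins (- or left out, the last holds). The fingers move at their own pace and stop on an object; FORCE is the grip in N (left out, the last holds). Time passes only in rows, so rows that do not move let the fingers close. It gives the time, the measured TCP pose, the force, the opening and the grip force at its end, in the units of the state.
- manip.get_obs(): the state, without advancing time (a new reading comes with each control period).
- manip.camera(name): name is "scene" or "top" or "wrist"; returns (picture, depth): 384x512x3 uint8, blue, green, red; 384x512 float32, m along the optical axis (not along the pixel's ray), 0 where there is no reading.
- manip.camera_params(name): a dict with "intrinsics" (3x3 intrinsics, pixels), "R" (3x3) and "t" (3): a world point X has camera coordinates R X + t. Camera axes: x right, y down, z forward; pixel columns grow to the right and rows downward; lengths in m; the calibration is good to about 2 mm. A picture is of the moment at which its call begins: read the wrist's pose just before it. camera_params takes no time and is no camera call; for the wrist camera it gives the pose at the moment of the call.
- manip.hand_in(): hands the job in; it is judged then, once.
The state is a dict: "clock": time; "joint_pos": joint angles; "joint_velocities": joint speeds; "tau": joint torques, N m; "position": TCP position; "ee_rot": TCP orientation; "ft_force": force on the tool from outside, world axes, zero at the start; "torque": the same for the moment, N m; "grip_width": opening from 0.0 (shut) to 1.0 (fully open); "grasp_force": force on a finger pad.
Only numpy, scipy, OpenCV 4.12 (cv2) and the standard library are available. Lean on these libraries where they do the work, as an engineer would, in place of code of your own. Each camera call takes 0.05 s, during which the arm holds its last target. There are 200 camera calls.

## Working session

There is one attempt and no reset: what is moved stays moved. The work goes in short steps, Python scripts to look and compute and a shell command to move; the robot and the scene stay as the last step left them, time stands still between calls to the robot, and variables do not carry over. Pictures are saved under pics/ and viewed, at most 10 in all, crops included, and the job is handed in when it is done.

```bash
ls; mkdir -p pics
python3 - <<'E'
from workcell import manip
import cv2,numpy as np
o=manip.get_obs();print(o['clock'],o['position'],o['ee_rot'],manip.pinch_z)
for n in ['top','scene']:
    im,d=manip.camera(n);p=manip.camera_params(n);np.savez(n,im=im,d=d,K=p['intrinsics'],R=p['R'],t=p['t'])
    cv2.imwrite(f'pics/{n}.png',cv2.resize(im,(800,600),interpolation=cv2.INTER_CUBIC));print(p)
E
```

```text
pics
0.0 [ 0.24599129 -0.57414406  0.23050102] [ 9.79584126e-01  2.01033371e-01 -1.89442878e-04 -6.98524854e-04] 0.0187
{'intrinsics': array([[475.33014639,   0.        , 257.8985335 ],
       [  0.        , 475.33014639, 192.97498486],
       [  0.        ,   0.        ,   1.        ]]), 'R': array([[-0.01300719, -0.99989862,  0.00579386],
       [-0.97643537,  0.01145323, -0.21550591],
       [ 0.2154177 , -0.00846046, -0.97648535]]), 't': array([0.15743772, 0.57057696, 0.98987149])}
{'intrinsics': array([[445.58434771,   0.        , 254.65434858],
       [  0.        , 445.58434771, 190.05293463],
       [  0.        ,   0.        ,   1.        ]]), 'R': array([[ 0.58629042, -0.80992966, -0.01665838],
       [-0.44072474, -0.30164222, -0.84544289],
       [ 0.67972439,  0.50301682, -0.53380598]]), 't': array([-0.21824216,  0.37401949,  0.49453891])}
```

View pics/top.png

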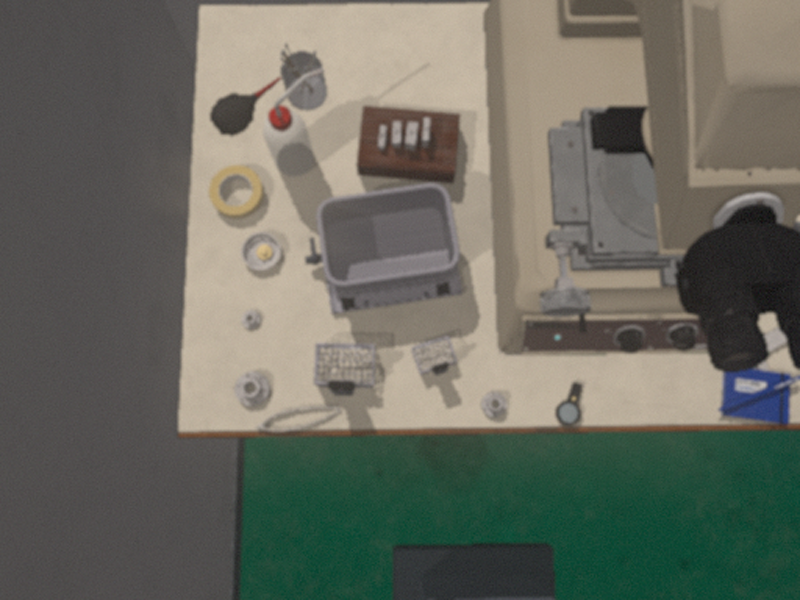

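View pics/scene.png

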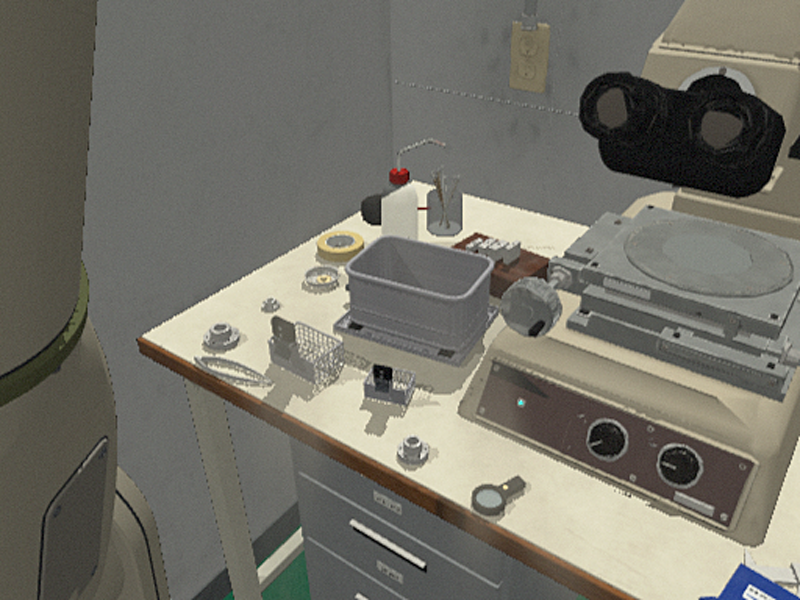

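The top view (800x600 px) shows flanges at (252,319), which is small, (252,388), big, and (495,404), middle. There are baskets at (347,365) and (435,355), the tank at (388,235) and the loupe at (570,405). The things that could be confused are the three flanges and the two baskets, so I'll measure their sizes.

```bash
cat > h.py <<'E'
import numpy as np,cv2
def load(n): return np.load(n+'.npz')
def ray(P,uv,z):
    uv=np.atleast_2d(uv).astype(float);K,R,t=P['K'],P['R'],P['t']
    d=(np.linalg.inv(K)@np.c_[uv,np.ones(len(uv))].T).T@R; c=-R.T@t
    return c+d*((z-c[2])/d[:,2])[:,None]
def cloud(P):
    v,u=np.mgrid[:384,:512];d=P['d']
    X=(np.linalg.inv(P['K'])@np.stack([u.ravel(),v.ravel(),np.ones(u.size)]))*d.ravel()
    return ((X.T-P['t'])@P['R']).reshape(384,512,3)
E
python3 - <<'E'
from h import *
P=load('top');C=cloud(P);s=.64
for n,(u,v) in dict(small=(252,319),big=(252,388),mid=(495,404),bA=(347,365),bB=(435,355),gripA=(342,387),gripB=(440,369),tank=(388,235)).items():
    print(n,ray(P,[u*s,v*s],0.02).round(3)[0],C[int(v*s),int(u*s)].round(3))
Z=C[...,2]
m=((Z>0.006)&(Z<0.2)&(P['d']>0)).astype(np.uint8)
n,l,st,ce=cv2.connectedComponentsWithStats(m)
for i in range(1,n):
    if st[i,4]>25:
        p=C[l==i]; print(i,st[i],p.min(0).round(3),p.max(0).round(3),np.median(p,0).round(3))
im=P['im'];cv2.imwrite('pics/crop.png',cv2.resize(im[200:285,140:340],(800,340),interpolation=cv2.INTER_CUBIC))
print("plane z",np.median(Z[240:250,205:212]))
E
```

```text
small [0.558 0.371 0.02 ] [0.56  0.373 0.014]
big [0.457 0.368 0.02 ] [0.46  0.372 0.002]
mid [0.43 0.02 0.02] [0.433 0.02  0.001]
bA [0.489 0.232 0.02 ] [0.492 0.234 0.002]
bB [0.502 0.105 0.02 ] [0.505 0.104 0.001]
gripA [0.457 0.239 0.02 ] [0.451 0.236 0.091]
gripB [0.481 0.098 0.02 ] [0.478 0.101 0.052]
tank [0.684 0.171 0.02 ] [0.687 0.172 0.015]
1 [   39     0    64   384 13708] [0.173 0.537 0.006] [1.091 0.543 0.2  ] [0.55  0.54  0.112]
2 [  309     0   144   228 20940] [ 0.497 -0.289  0.006] [1.06  0.016 0.2  ] [ 0.701 -0.066  0.114]
30 [ 134   27   76   86 2607] [0.786 0.257 0.006] [0.991 0.443 0.2  ] [0.86  0.317 0.058]
53 [ 227   67   67   50 2792] [0.773 0.062 0.006] [0.888 0.222 0.072] [0.821 0.141 0.041]
68 [133 105  35  35 652] [0.719 0.364 0.006] [0.802 0.446 0.025] [0.758 0.404 0.019]
83 [ 195  117  101   80 5631] [0.577 0.063 0.006] [0.772 0.295 0.1  ] [0.675 0.174 0.013]
117 [154 148  25  24 152] [0.638 0.336 0.006] [0.696 0.394 0.017] [0.675 0.37  0.012]
137 [164 157  10   7  32] [0.66  0.35  0.006] [0.674 0.371 0.013] [0.667 0.359 0.007]
179 [211 193  22   7  34]
[... 196 characters left out ...]
[ 0.54  -0.38   0.016] [ 0.523 -0.396  0.01 ]
209 [263 214  29  26 173] [0.474 0.076 0.006] [0.531 0.139 0.063] [0.488 0.103 0.026]
214 [200 219  40  35 398] [0.445 0.193 0.006] [0.52  0.28  0.095] [0.462 0.238 0.038]
238 [ 459  231   53   40 1340] [ 0.4   -0.421  0.006] [ 0.489 -0.298  0.027] [ 0.441 -0.362  0.012]
247 [150 237  22  23 335] [0.434 0.348 0.006] [0.484 0.397 0.026] [0.459 0.371 0.011]
269 [355 244  17  28 259] [ 0.402 -0.106  0.006] [ 0.462 -0.067  0.017] [ 0.426 -0.09   0.01 ]
285 [308 250  16  17 169] [0.414 0.005 0.006] [0.45  0.039 0.025] [0.432 0.022 0.01 ]
296 [163 261  29  13  38] [0.403 0.303 0.006] [0.429 0.365 0.013] [0.419 0.342 0.01 ]
plane z 0.0020666795330674574
```

View pics/crop.png

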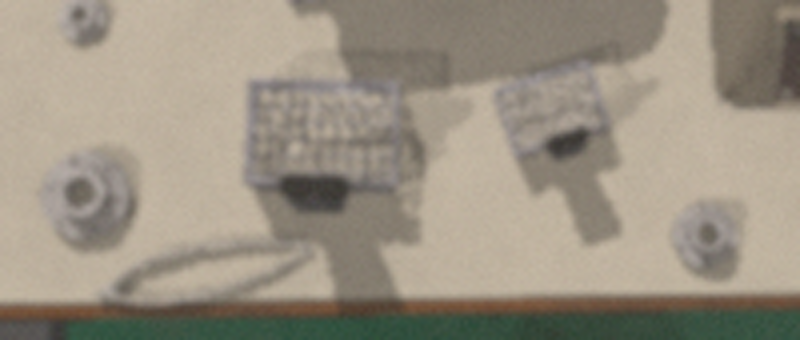

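The crop confirms that basket A, at crop (325,135), spans about 84 mm with its grip top near 0.09, so it is the 58x84 one. The mid flange at crop (705,232) is 36 mm across. Next I check the route for tall obstacles.

Run:
```python
from h import *
for n in('top','scene'):
    P=load(n);C=cloud(P);ok=(P['d']>0)&(C[...,2]>0.1)&(C[...,2]<.6)&(C[...,0]>.33)&(C[...,1]<.2)
    p=C[ok]
    for y in np.arange(-.75,.2,.08):
        q=p[(abs(p[:,1]-y)<.04)]
        if len(q): print(n,round(y,2),np.percentile(q[:,0],1).round(3),'zmax near',q[q[:,0]<.6][:,2].max().round(3) if (q[:,0]<.6).any() else None)
```

```text
top -0.35 0.636 zmax near None
top -0.27 0.576 zmax near 0.408
top -0.19 0.435 zmax near 0.453
top -0.11 0.44 zmax near 0.453
top -0.03 0.536 zmax near 0.2
scene -0.27 0.429 zmax near 0.447
scene -0.19 0.426 zmax near 0.449
scene -0.11 0.427 zmax near 0.448
scene -0.03 0.531 zmax near 0.197
scene 0.05 1.095 zmax near None
scene 0.13 1.094 zmax near None
```

```bash
python3 -m creep '{"slide":[[0,0,-0.05],[0,0,-0.055],[0,0,-0.055],[0,0,-0.055],[0,0,-0.055],[0,0,0]],"twist":[0,0,0,0,0,0]}' 100
```

```text
clock: 0.85
position: [0.2464, -0.5749, 0.5057]
ee_rot: [0.98, 0.201, 0.001, 0.003]
ft_force: [0.1, -0.2, -0.8]
grip_width: 1.0
grasp_force: 0.0
```

```bash
python3 -m creep '{"slide":[[0.042,-0.041,0],[0.042,-0.041,0],[0.042,-0.041,0],[0.042,-0.041,0],[0.042,-0.041,0],[0.042,-0.041,0],[0,0,0]],"twist":[0,0,0,0,0,0,0]}'; python3 -c "
from workcell import manip
print(manip.get_obs()['joint_pos'])"
```

```text
clock: 1.72
position: [0.3825, -0.2446, 0.501]
ee_rot: [0.979, 0.205, 0.0, -0.0]
ft_force: [-0.8, -1.9, -1.0]
grip_width: 1.0
grasp_force: 0.0
[ 0.78037737 -0.02715029 -0.29947448  1.31268492 -0.00859011  1.85492785
 -0.67957365]
```

```bash
python3 -m creep '{"slide":[[0.027,-0.047,0],[0.027,-0.047,0],[0.027,-0.047,0],[0.027,-0.047,0],[0.027,-0.047,0],[0,0,0.02],[0,0,0.05],[0,0,0.05]],"twist":[0,0,0,0,0,8,8,7.6]}'; python3 -c "
from workcell import manip
print(manip.get_obs()['joint_pos'])"
```

```text
clock: 2.72
position: [0.4122, 0.0192, 0.379]
ee_rot: [1.0, -0.006, -0.0, 0.0]
ft_force: [-0.2, 0.4, -0.1]
grip_width: 1.0
grasp_force: 0.0
[ 0.60473853 -0.17763359 -0.64032025  1.67288136 -0.10577516  1.61207309
 -1.61578744]
```

```bash
python3 -m creep '{"slide":[[0.005,0,0.05],[0.005,0,0.05],[0.006,0,0.05],[0,0,0.025],[0,0,0]],"twist":[-0.4,0,0,0,0]}' 50
cat >> h.py <<'E'
def snap(n,png=None):
    from workcell import manip
    o=manip.get_obs();p=manip.camera_params(n);im,d=manip.camera(n)
    P=dict(im=im,d=d,K=p['intrinsics'],R=p['R'],t=p['t'])
    np.savez(n,**P)
    if png: cv2.imwrite('pics/'+png,cv2.resize(im,(640,480),interpolation=cv2.INTER_CUBIC))
    return o,P
E
python3 - <<'E'
from h import *
o,P=snap('wrist','w1.png');C=cloud(P);print(o['position'],-P['R'].T@P['t'],P['R'].round(2).tolist())
ok=(P['d']>0)&(C[...,2]>.004)&(C[...,2]<.03)&(abs(C[...,0]-.432)<.03)&(abs(C[...,1]-.022)<.03)
p=C[ok];print(len(p),p.min(0),p.max(0))
for a,b in((.004,.009),(.015,.025)):
    q=p[(p[:,2]>a)&(p[:,2]<b)][:,:2].astype(np.float32)
    if len(q)>3:print(a,len(q),cv2.minEnclosingCircle(q),np.median(q,0))
E
```

```text
clock: 3.35
position: [0.4269, 0.0193, 0.2043]
ee_rot: [1.0, -0.0, -0.002, -0.0]
ft_force: [-0.1, 0.1, 0.9]
grip_width: 0.5
grasp_force: 0.0
[0.42692231 0.01927936 0.20425455] [0.49488607 0.01965959 0.34698841] [[-0.0, -1.0, -0.0], [-0.96, 0.0, 0.27], [-0.27, 0.0, -0.96]]
723 [0.41385471 0.00435264 0.00403654] [0.44921685 0.03943036 0.0221224 ]
0.004 392 ((0.43116429448127747, 0.021964332088828087), 0.018189754337072372) [0.43380105 0.02128456]
0.015 187 ((0.43146517872810364, 0.022254381328821182), 0.010520593263208866) [0.43171158 0.02225688]
```

View pics/w1.png

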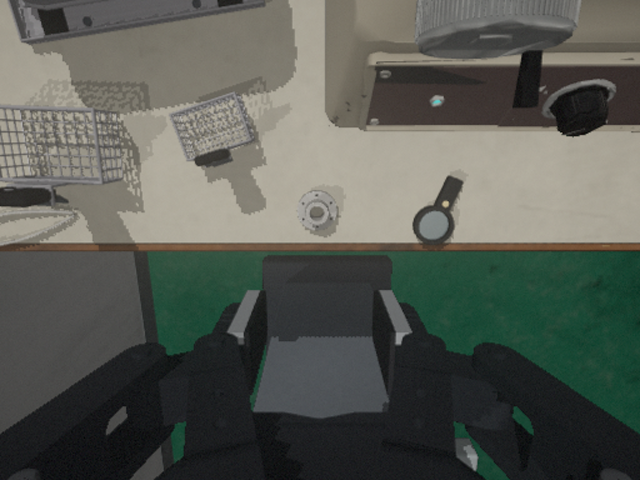

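The wrist view shows the mid flange at (317,212) px. It measures 36 mm across the disc and 20 mm across the hub, at (0.431,0.022). Nothing is near the fingers' path, so I descend.

```bash
python3 -m creep '{"slide":[[0.0043,-0.0027,0.05],[0,0,0.05],[0,0,0.05],[0,0,0.03],[0,0,0.015],[0,0,0],[0,0,0]],"twist":[0,0,0,0,0,0,0]}' 42; python3 -m creep '{"slide":[[0,0,0],[0,0,0],[0,0,0],[0,0,0],[0,0,0],[0,0,0]],"twist":[0,0,0,0,0,0]}' 0 40
```

```text
clock: 4.28
position: [0.434, 0.0226, 0.0127]
ee_rot: [1.0, -0.0, 0.001, 0.0]
ft_force: [0.5, 0.2, 0.6]
grip_width: 0.42
grasp_force: 0.0
clock: 5.03
position: [0.4339, 0.0225, 0.0127]
ee_rot: [1.0, -0.0, 0.001, 0.0]
ft_force: [-0.6, -1.0, 5.7]
grip_width: 0.282
grasp_force: 34.2
```

```bash
python3 -m creep '{"slide":[[0,0,-0.03],[0,0,-0.05],[-0.004,-0.03,-0.05],[-0.004,-0.05,-0.05],[-0.004,-0.05,-0.02],[-0.004,-0.05,0],[-0.004,-0.03,0],[0,0,0]],"twist":[0,0,0,0,0,0,0,0]}'
python3 - <<'E'
from h import *
o,P=snap('wrist','w2.png');C=cloud(P);print(o['position'])
ok=(P['d']>0)&(abs(C[...,0]-.485)<.06)&(abs(C[...,1]-.235)<.06)
def fit(n,a,b,k=ok):
    q=C[k&(C[...,2]>a)&(C[...,2]<b)];print(n,len(q),q.min(0).round(4),q.max(0).round(4)) 
    r=cv2.minAreaRect(q[:,:2].astype(np.float32)*1000);print('  rect mm',r)
fit('rim',.030,.040);fit('griptop',.084,.093)
E
```

```text
clock: 6.02
position: [0.4124, 0.2293, 0.2062]
ee_rot: [1.0, 0.002, 0.0, -0.0]
ft_force: [0.4, 0.1, -1.0]
grip_width: 0.285
grasp_force: 32.7
[0.41237912 0.22929462 0.20615962]
rim 908 [0.4585 0.1937 0.0338] [0.5197 0.2797 0.0397]
  rect mm ((489.0216064453125, 237.01547241210938), (85.3685531616211, 59.494903564453125), 88.11067962646484)
griptop 514 [0.4491 0.2208 0.0842] [0.4602 0.2561 0.0903]
  rect mm ((454.43841552734375, 238.40591430664062), (35.37763595581055, 11.050102233886719), 87.59014129638672)
```

View pics/w2.png

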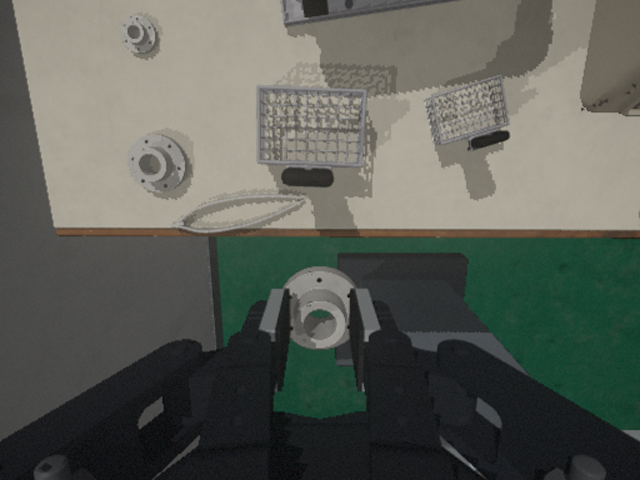

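The image shows the flange held level at (320,310) px. Basket A is at (312,125) with its grip at (307,177); fitted, its centre is (0.489,0.237), it measures 85x59 and its yaw is about −2°.

```bash
python3 -m creep '{"slide":[[0.04,-0.004,0],[0.04,-0.0035,0.02],[0,0,0.05],[0,0,0.05],[0,0,0.03],[0,0,0],[0,0,0]],"twist":[2,0,0,0,0,0,0]}'
```

```text
clock: 6.95
position: [0.4944, 0.2326, 0.057]
ee_rot: [1.0, -0.018, 0.001, -0.0]
ft_force: [0.4, -0.5, 0.4]
grip_width: 0.28
grasp_force: 32.8
```

```bash
python3 -m creep '{"slide":[[-0.001,-0.004,0.01],[0,0,0.012],[0,0,0.008],[0,0,0],[0,0,0]],"twist":[0,0,0,0,0]}'; python3 -m creep '{"slide":[[0,0,0],[0,0,0],[0,0,0],[0,0,0]],"twist":[0,0,0,0]}' 42
```

```text
clock: 7.58
position: [0.4926, 0.2371, 0.0255]
ee_rot: [1.0, -0.017, 0.0, -0.0]
ft_force: [0.7, 0.4, -0.7]
grip_width: 0.283
grasp_force: 32.8
clock: 8.07
position: [0.4925, 0.2369, 0.0255]
ee_rot: [1.0, -0.018, 0.0, 0.0]
ft_force: [-0.0, 0.6, -0.5]
grip_width: 0.418
grasp_force: 0.0
```

```bash
python3 -m creep '{"slide":[[0,0,-0.03],[0,0,-0.05],[-0.03,0,-0.05],[-0.04,0,-0.02],[-0.01,0,-0.02],[0,0,0]],"twist":[0,0,0,0,0,0]}'
python3 - <<'E'
from h import *
o,P=snap('wrist','w3.png');C=cloud(P);print(o['position'])
ok=(P['d']>0)&(abs(C[...,0]-.485)<.06)&(abs(C[...,1]-.235)<.06)
def fit(n,a,b,k=ok):
    q=C[k&(C[...,2]>a)&(C[...,2]<b)];print(n,len(q),q.min(0).round(4),q.max(0).round(4)) 
    r=cv2.minAreaRect(q[:,:2].astype(np.float32)*1000);print('  rect mm',r)
fit('hub',.0185,.0255);fit('rim',.030,.040);fit('griptop',.084,.093)
E
```

```text
clock: 8.82
position: [0.4129, 0.2401, 0.1967]
ee_rot: [1.0, -0.017, 0.002, 0.0]
ft_force: [0.6, 0.1, -0.2]
grip_width: 0.42
grasp_force: 0.0
[0.4128815  0.24008597 0.19668702]
hub 354 [0.4616 0.1952 0.0185] [0.5184 0.2789 0.0255]
  rect mm ((490.07037353515625, 236.9364776611328), (82.59483337402344, 54.05466079711914), 88.02052307128906)
rim 974 [0.4587 0.194  0.0336] [0.52   0.2801 0.04  ]
  rect mm ((489.3456115722656, 236.9881591796875), (85.25403594970703, 58.723018646240234), 88.04788970947266)
griptop 550 [0.4488 0.2202 0.084 ] [0.4604 0.2559 0.0909]
  rect mm ((454.6420593261719, 238.07083129882812), (35.68952941894531, 10.74432373046875), 88.06450653076172)
```

View pics/w3.png

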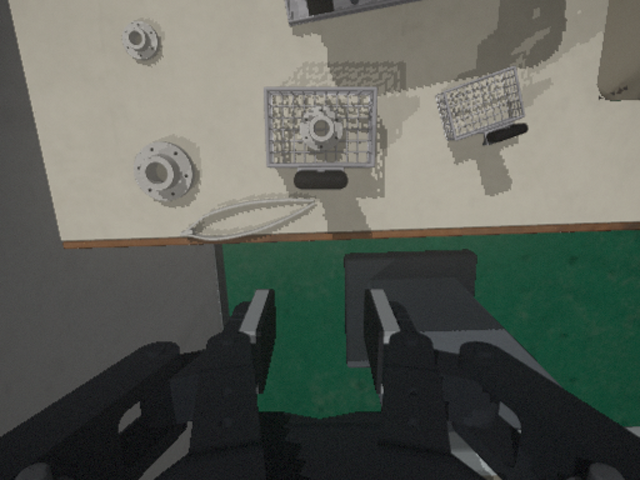

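The flange lies in the basket at (320,128) px. Next I fit the tank rim from the top view and turn the wrist by −90°.

```bash
python3 -m creep '{"slide":[[0,0,0],[0,0,0],[0,0,0],[0,0,0],[0,0,0],[0,0,0],[0,0,0],[0,0,0]],"twist":[-10,-10,-10,-10,-10,-10,-10,-10]}' 50
python3 -m creep '{"slide":[[0,0,0],[0,0,0],[0,0,0]],"twist":[-10,0,0]}'
python3 - <<'E'
from h import *
P=load('top');C=cloud(P)
k=(P['d']>0)&(C[...,2]>.086)&(C[...,2]<.105)&(C[...,0]>.57)&(C[...,0]<.80)&(C[...,1]>.05)&(C[...,1]<.3)
q=C[k];print(len(q),np.median(q,0),cv2.minAreaRect(q[:,:2].astype(np.float32)*1000))
# tray base
k=(P['d']>0)&(C[...,2]>.006)&(C[...,2]<.016)&(C[...,0]>.55)&(C[...,0]<.62)&(C[...,1]>.05)&(C[...,1]<.3)
print(cv2.minAreaRect(C[k][:,:2].astype(np.float32)*1000))
E
```

```text
clock: 9.88
position: [0.4128, 0.2394, 0.1943]
ee_rot: [0.776, 0.631, -0.0, -0.001]
ft_force: [0.7, -0.3, 0.1]
grip_width: 0.497
grasp_force: 0.0
clock: 10.25
position: [0.4126, 0.2396, 0.1949]
ee_rot: [0.721, 0.693, -0.0, -0.0]
ft_force: [-1.1, 0.1, -0.3]
grip_width: 0.498
grasp_force: 0.0
992 [0.66772329 0.17376239 0.09270342] ((706.0498657226562, 184.15542602539062), (217.19439697265625, 203.19027709960938), 8.119550704956055)
((586.7177734375, 161.09939575195312), (205.79266357421875, 65.45602416992188), 89.78137969970703)
```

```bash
python3 -m creep '{"slide":[[0,0.02,-0.05],[-0.01,0.04,-0.045],[-0.02,0.05,-0.03],[-0.02,0.05,0],[-0.02,0.05,0],[0,0.04,0],[0,0,0],[0,0,0]],"twist":[0,0,0,0,0,0,0,0]}'
python3 - <<'E'
from h import *
o,P=snap('wrist','w4.png');C=cloud(P);print(o['position'])
k=(P['d']>0)&(C[...,2]>.087)&(C[...,2]<.098)&(C[...,0]>.57)&(C[...,0]<.80)&(C[...,1]>.04)&(C[...,1]<.31)
m=k.astype(np.uint8);n,l,st,_=cv2.connectedComponentsWithStats(m)
i=1+st[1:,4].argmax();q=C[l==i];print(st[i],np.percentile(q[:,2],[5,50,95]),cv2.minAreaRect(q[:,:2].astype(np.float32)*1000))
np.save('rim',q)
E
```

```text
clock: 11.25
position: [0.6594, 0.1619, 0.3201]
ee_rot: [0.72, 0.694, -0.0, -0.0]
ft_force: [-0.8, 0.5, 1.1]
grip_width: 0.499
grasp_force: 0.0
[0.65940293 0.16186561 0.32007084]
[ 194   70  126  166 3233] [0.08935591 0.09256898 0.09424916] ((664.314208984375, 172.99896240234375), (132.26895141601562, 192.10281372070312), 8.096933364868164)
```

View pics/w4.png

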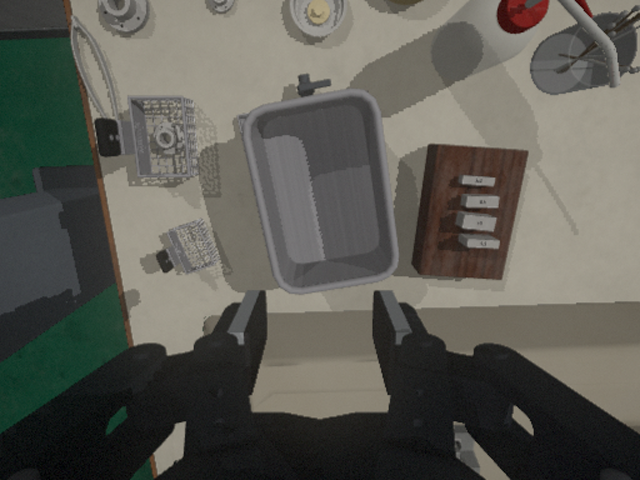

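The rim, centred at (322,190) px, fits 132x192 mm, which matches the given sizes. Its centre is (0.6643,0.1730) and its yaw is 8.1°. Now to the basket grip.

```bash
python3 -m creep '{"slide":[[0.014,-0.042,0],[0.014,-0.042,0],[0.014,-0.042,0.03],[0.014,-0.042,0.05],[0.0126,-0.0395,0.05],[0,0,0.05],[0,0,0.02],[0,0,0]],"twist":[0,0,0,0,0,0,0,0]}' 35
```

```text
clock: 12.3
position: [0.4589, 0.2351, 0.1255]
ee_rot: [0.72, 0.694, -0.001, -0.0]
ft_force: [-0.8, -0.6, 0.4]
grip_width: 0.347
grasp_force: 0.0
```

```bash
python3 -m creep '{"slide":[[0.0029,-0.0044,0],[0,0,0.02],[0,0,0.02],[0,0,0.015],[0,0,0.008],[0,0,0],[0,0,0]],"twist":[0,0,0,0,0,0,0]}'
```

```text
clock: 13.18
position: [0.4551, 0.2387, 0.0629]
ee_rot: [0.719, 0.695, 0.0, 0.0]
ft_force: [-0.0, 0.5, -0.0]
grip_width: 0.347
grasp_force: 0.0
```

```bash
python3 -m creep '{"slide":[[0,0,0],[0,0,0],[0,0,0],[0,0,0],[0,0,0],[0,0,0]],"twist":[0,0,0,0,0,0]}' 0 90; python3 -m creep '{"slide":[[0,0,-0.005],[0,0,-0.02],[0,0,-0.03],[0,0,-0.04],[0,0,-0.03],[0,0,0],[0,0,0]],"twist":[0,0,0,0,0,0,0]}'
python3 - <<'E'
from h import *
o,P=snap('wrist','w5.png');print(o['position'],o['ee_rot'],o['ft_force'],o['torque'])
C=cloud(P);k=(P['d']>0)&(abs(C[...,0]-.49)<.07)&(abs(C[...,1]-.237)<.07)&(C[...,2]>.06)
z=C[k][:,2];h,e=np.histogram(z,bins=30);print(h,e.round(3))
E
```

```text
clock: 13.92
position: [0.4548, 0.2386, 0.0628]
ee_rot: [0.719, 0.695, 0.0, 0.0]
ft_force: [-3.2, -0.3, 6.8]
grip_width: 0.11
grasp_force: 89.4
clock: 14.8
position: [0.4545, 0.2379, 0.187]
ee_rot: [0.719, 0.695, -0.0, 0.0]
ft_force: [-0.5, -0.1, -3.3]
grip_width: 0.108
grasp_force: 88.2
[0.45452687 0.23791587 0.18697097] [ 7.19482699e-01  6.94510220e-01 -4.20782503e-04  1.52660288e-04] [-0.52768967 -0.10383824 -3.31336774] [-0.0129023   0.0640072   0.00341875]
[1692 1336  708  726  616  268 1407   77   27    9   73  181  172  317
  364  563 1795  313  667  724 1621 3319 2615 2003 2916 4066 4601 5608
 2561 2277] [0.124 0.129 0.135 0.14  0.146 0.151 0.157 0.162 0.168 0.173 0.178 0.184
 0.189 0.195 0.2   0.206 0.211 0.217 0.222 0.228 0.233 0.238 0.244 0.249
 0.255 0.26  0.266 0.271 0.277 0.282 0.287]
```

View pics/w5.png

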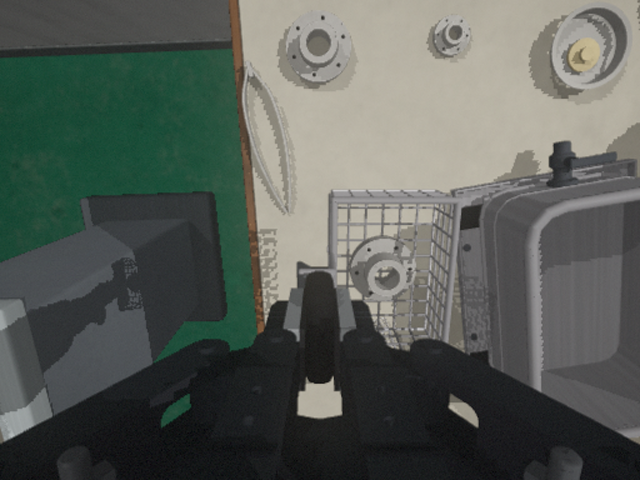

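The basket is lifted, with the grip at (320,320) px between the pads and the flange still inside at (385,275). I check tilt and yaw from the rim.

Run:
```python
from h import *
P=load('wrist');C=cloud(P)
k=(P['d']>0)&(C[...,0]>.462)&(C[...,0]<.53)&(abs(C[...,1]-.237)<.055)&(C[...,2]>.152)&(C[...,2]<.170)
q=C[k];A=np.c_[q[:,:2]-[.49,.237],np.ones(len(q))]
w=np.ones(len(q),bool)
for _ in range(6):
    c=np.linalg.lstsq(A[w],q[w,2],rcond=None)[0];w=abs(A@c-q[:,2]-0.001)<.003
print(len(q),w.sum(),c,np.percentile(q[w],[1,99],axis=0).round(4))
# +x outer edge line & +y edge
r=q[w]
e=r[(r[:,0]>.512)];print('x-edge',len(e),np.degrees(np.arctan(np.polyfit(e[:,1],e[:,0],1)[0])),np.median(e,0))
e=r[(r[:,1]>.272)];print('y-edge',len(e),np.degrees(np.arctan(np.polyfit(e[:,0],e[:,1],1)[0])),np.median(e,0))
print(cv2.minAreaRect(r[:,:2].astype(np.float32)*1000))
```

```text
1429 1319 [-0.00416647  0.00322903  0.16060795] [[0.4622 0.2079 0.1589]
 [0.5197 0.2796 0.1622]]
x-edge 702 0.999404814191335 [0.51720299 0.24703342 0.16051601]
y-edge 592 -1.7546173133546683 [0.49069696 0.27755457 0.16077299]
((490.1373596191406, 242.56336975097656), (72.96430206298828, 58.6661262512207), 87.80130767822266)
```

```bash
python3 -m creep '{"slide":[[0,0,0],[0,0,0],[-0.0187,0.0283,0],[-0.0187,0.0283,0],[-0.0187,0.0283,0],[-0.0187,0.0283,0],[-0.0187,0.0283,0],[0,0,0]],"twist":[-5,-5.1,0,0,0,0,0,0]}'; python3 -m creep '{"slide":[[0,0,0],[0,0,0],[0,0,0]],"twist":[0,0,0]}'
python3 - <<'E'
from workcell import manip
import numpy as np
o=manip.get_obs();p=o['position'];a=2*np.arctan2(o['ee_rot'][1],o['ee_rot'][0])
d=np.array([.6079,.165])-p[:2];x=np.array([np.cos(a),np.sin(a)]);y=np.array([np.sin(a),-np.cos(a)])
print(p,np.degrees(a),'tx,ty',d@x,d@y,o['ft_force'])
E
```

```text
clock: 15.85
position: [0.6094, 0.1635, 0.1852]
ee_rot: [0.657, 0.754, -0.001, -0.001]
ft_force: [-0.2, 0.5, -4.3]
grip_width: 0.107
grasp_force: 88.5
clock: 16.23
position: [0.6076, 0.1661, 0.1876]
ee_rot: [0.655, 0.756, -0.0, 0.0]
ft_force: [1.4, -0.5, -4.0]
grip_width: 0.108
grasp_force: 88.5
[0.60759655 0.16613182 0.18758531] 98.1475420448734 tx,ty -0.0011634023608996281 0.00013997889066775238 [ 1.36451423 -0.54321504 -3.95158915]
```

```bash
python3 -m creep '{"slide":[[0,0,0.01],[0,0,0.015],[0,0,0.012],[0,0,0.01],[0,0,0.005],[0,0,0],[0,0,0]],"twist":[0,0,0,0,0,0,0]}'
python3 - <<'E'
from h import *
o,P=snap('wrist','w6.png');C=cloud(P);print(o['position'],o['ft_force'])
a=np.radians(8.1);ex=np.array([np.cos(a),np.sin(a)]);ey=np.array([-np.sin(a),np.cos(a)])
D=C[...,:2]-o['position'][:2];X=D@ex;Y=D@ey
k=(P['d']>0)&(C[...,2]>.086)&(C[...,2]<.0965)&(abs(X+.005)<.015)
for y in np.arange(-.02,.09,.01):
    q=k&(abs(Y-y)<.005)
    if q.sum()>5: print(round(y,2),q.sum(),np.percentile(X[q],[2,50,98]).round(4),np.percentile(C[q][:,2],98).round(4))
E
```

```text
clock: 17.1
position: [0.6083, 0.1659, 0.136]
ee_rot: [0.655, 0.755, 0.0, 0.0]
ft_force: [0.0, 0.1, -4.2]
grip_width: 0.109
grasp_force: 88.5
[0.60828012 0.1659467  0.13599045] [ 0.02275471  0.09216597 -4.16576388]
0.0 6 [-0.0036 -0.0024 -0.0018] 0.0928
0.01 184 [-0.0095 -0.0052 -0.0017] 0.0942
0.02 195 [-0.0094 -0.0054 -0.0017] 0.0942
0.03 206 [-0.0092 -0.0054 -0.0017] 0.0943
0.04 233 [-0.0091 -0.0047  0.0082] 0.0954
0.05 221 [-0.009  -0.0052 -0.0016] 0.0943
0.06 238 [-0.0095 -0.0054 -0.0016] 0.0943
0.07 248 [-0.0093 -0.005  -0.0009] 0.0946
0.08 305 [-0.0068 -0.0015  0.0066] 0.0943
```

View pics/w6.png

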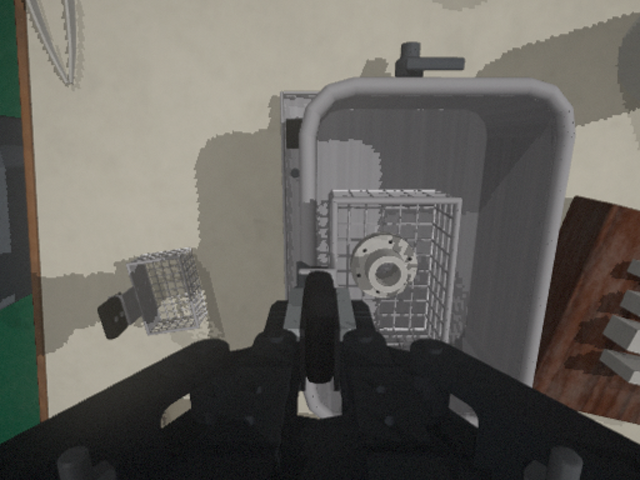

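The basket is inside the tank with the rim parallel to it. The near bead, at (312,150) px, runs from −9.5 to −1.7 mm relative to the hook, so the strap gap is about 6.4 mm. I move outward, then feel for contact.

```bash
python3 -m creep '{"slide":[[0,-0.0025,0.004],[0,-0.002,0.004],[0,0,0.002],[0,0,0],[0,0,0]],"twist":[0,0,0,0,0]}'; for i in 1 ; do python3 -m creep '{"slide":[[0,-0.0007,0],[0,0,0],[0,0,0]],"twist":[0,0,0]}'; done
```

```text
clock: 17.77
position: [0.6037, 0.1652, 0.1256]
ee_rot: [0.655, 0.755, 0.0, 0.0]
ft_force: [-0.3, 0.3, -2.9]
grip_width: 0.112
grasp_force: 88.5
clock: 18.15
position: [0.6029, 0.165, 0.1256]
ee_rot: [0.655, 0.755, -0.0, 0.0]
ft_force: [0.1, 0.7, -4.3]
grip_width: 0.104
grasp_force: 88.5
```

```bash
python3 -m creep '{"slide":[[0,-0.0005,0],[0,0,0],[0,0,0]],"twist":[0,0,0]}'; python3 -m creep '{"slide":[[0,-0.0005,0],[0,0,0],[0,0,0]],"twist":[0,0,0]}'; python3 -m creep '{"slide":[[0,-0.0004,0],[0,0,0],[0,0,0]],"twist":[0,0,0]}'
```

```text
clock: 18.52
position: [0.6024, 0.1649, 0.1255]
ee_rot: [0.655, 0.755, -0.0, 0.0]
ft_force: [-0.2, 0.1, -3.5]
grip_width: 0.11
grasp_force: 88.5
clock: 18.9
position: [0.6019, 0.1649, 0.1255]
ee_rot: [0.655, 0.755, -0.0, 0.0]
ft_force: [1.1, -0.4, -3.7]
grip_width: 0.105
grasp_force: 88.5
clock: 19.27
position: [0.6017, 0.1649, 0.1256]
ee_rot: [0.655, 0.755, 0.0, 0.0]
ft_force: [1.3, 0.5, -2.9]
grip_width: 0.109
grasp_force: 88.5
```

```bash
python3 -m creep '{"slide":[[0,-0.0004,0],[0,0,0],[0,0,0]],"twist":[0,0,0]}'; python3 -m creep '{"slide":[[0,-0.0003,0],[0,0,0],[0,0,0]],"twist":[0,0,0]}'
```

```text
clock: 19.65
position: [0.6015, 0.1649, 0.1256]
ee_rot: [0.655, 0.755, 0.0, 0.0]
ft_force: [4.0, 2.5, -5.1]
grip_width: 0.111
grasp_force: 88.2
clock: 20.02
position: [0.6014, 0.1649, 0.1256]
ee_rot: [0.655, 0.755, 0.001, 0.0]
ft_force: [4.7, 2.7, -5.4]
grip_width: 0.114
grasp_force: 88.0
```

Contact is confirmed at about 5 N. Now I lower it pressed lightly against the rim.

```bash
python3 -m creep '{"slide":[[0,0,0.002],[0,0,0.002],[0,0,0.002],[0,0,0],[0,0,0]],"twist":[0,0,0,0,0]}'; python3 -m creep '{"slide":[[0,0,0.002],[0,0,0.002],[0,0,0],[0,0,0]],"twist":[0,0,0,0]}'
```

```text
clock: 20.65
position: [0.6014, 0.1647, 0.1197]
ee_rot: [0.656, 0.755, 0.0, 0.0]
ft_force: [5.5, 1.4, -1.2]
grip_width: 0.108
grasp_force: 88.7
clock: 21.15
position: [0.6014, 0.1647, 0.1156]
ee_rot: [0.656, 0.755, 0.0, 0.0]
ft_force: [6.6, 1.9, -2.1]
grip_width: 0.11
grasp_force: 88.8
```

```bash
python3 -m creep '{"slide":[[0,0,0.0015],[0,0,0.0015],[0,0,0],[0,0,0]],"twist":[0,0,0,0]}'; python3 -m creep '{"slide":[[0,0,0.0015],[0,0,0.0015],[0,0,0],[0,0,0]],"twist":[0,0,0,0]}'
```

```text
clock: 21.65
position: [0.6014, 0.1647, 0.1127]
ee_rot: [0.656, 0.755, 0.0, 0.0]
ft_force: [5.4, 1.4, -1.8]
grip_width: 0.108
grasp_force: 89.1
clock: 22.15
position: [0.6014, 0.1647, 0.1097]
ee_rot: [0.656, 0.755, 0.0, 0.0]
ft_force: [6.0, 1.3, -2.8]
grip_width: 0.111
grasp_force: 89.1
```

```bash
for s in 1; do python3 -m creep '{"slide":[[0,0,0.001],[0,0,0],[0,0,0]],"twist":[0,0,0]}'; python3 -m creep '{"slide":[[0,0,0.001],[0,0,0],[0,0,0]],"twist":[0,0,0]}'; python3 -m creep '{"slide":[[0,0,0.0007],[0,0,0],[0,0,0]],"twist":[0,0,0]}'; done
```

```text
clock: 22.52
position: [0.6015, 0.1647, 0.1088]
ee_rot: [0.656, 0.755, 0.001, 0.0]
ft_force: [5.6, -0.2, -0.6]
grip_width: 0.111
grasp_force: 89.0
clock: 22.9
position: [0.6014, 0.1647, 0.108]
ee_rot: [0.656, 0.755, 0.001, 0.0]
ft_force: [5.8, 0.3, 0.1]
grip_width: 0.107
grasp_force: 89.3
clock: 23.28
position: [0.6015, 0.1648, 0.1076]
ee_rot: [0.656, 0.755, 0.001, 0.001]
ft_force: [4.9, -0.1, 5.4]
grip_width: 0.11
grasp_force: 90.0
```

```bash
python3 -m creep '{"slide":[[0,0,0.0004],[0,0,0],[0,0,0]],"twist":[0,0,0]}'; python3 -m creep '{"slide":[[0,0,0.0004],[0,0,0],[0,0,0]],"twist":[0,0,0]}'
```

```text
clock: 23.65
position: [0.6015, 0.1648, 0.1073]
ee_rot: [0.656, 0.755, 0.001, 0.001]
ft_force: [3.8, -0.0, 5.6]
grip_width: 0.106
grasp_force: 90.1
clock: 24.02
position: [0.6014, 0.1648, 0.1069]
ee_rot: [0.656, 0.755, 0.001, 0.001]
ft_force: [4.0, -0.0, 6.6]
grip_width: 0.114
grasp_force: 90.1
```

```bash
python3 -m creep '{"slide":[[0,0,0.0004],[0,0,0],[0,0,0]],"twist":[0,0,0]}'; python3 -m creep '{"slide":[[0,0,0.0004],[0,0,0],[0,0,0]],"twist":[0,0,0]}'
```

```text
clock: 24.4
position: [0.6015, 0.1649, 0.1065]
ee_rot: [0.656, 0.755, 0.001, 0.001]
ft_force: [4.0, 0.1, 7.3]
grip_width: 0.109
grasp_force: 90.1
clock: 24.78
position: [0.6014, 0.1649, 0.1061]
ee_rot: [0.656, 0.755, 0.001, 0.001]
ft_force: [4.2, -1.5, 6.5]
grip_width: 0.112
grasp_force: 90.1
```

```bash
python3 -m creep '{"slide":[[0,0,0.0004],[0,0,0],[0,0,0]],"twist":[0,0,0]}'; python3 -m creep '{"slide":[[0,0,0.0004],[0,0,0],[0,0,0]],"twist":[0,0,0]}'; python3 -m creep '{"slide":[[0,0,0.0004],[0,0,0],[0,0,0]],"twist":[0,0,0]}'
```

```text
clock: 25.15
position: [0.6014, 0.1649, 0.1056]
ee_rot: [0.656, 0.755, 0.001, 0.001]
ft_force: [4.3, -0.2, 6.5]
grip_width: 0.109
grasp_force: 90.1
clock: 25.52
position: [0.6014, 0.1649, 0.1052]
ee_rot: [0.656, 0.755, 0.001, 0.0]
ft_force: [4.4, -0.3, 4.6]
grip_width: 0.109
grasp_force: 90.1
clock: 25.9
position: [0.6014, 0.1649, 0.1047]
ee_rot: [0.656, 0.755, 0.001, 0.0]
ft_force: [5.1, 1.4, 4.8]
grip_width: 0.109
grasp_force: 90.0
```

Force is falling, so the nose is passing the bead. I continue.

```bash
python3 -m creep '{"slide":[[0,0,0.0005],[0,0,0],[0,0,0]],"twist":[0,0,0]}'; python3 -m creep '{"slide":[[0,0,0.0005],[0,0,0],[0,0,0]],"twist":[0,0,0]}'; python3 -m creep '{"slide":[[0,0,0.0005],[0,0,0],[0,0,0]],"twist":[0,0,0]}'
```

```text
clock: 26.28
position: [0.6014, 0.1649, 0.104]
ee_rot: [0.656, 0.755, 0.001, 0.0]
ft_force: [5.8, 1.1, 3.5]
grip_width: 0.111
grasp_force: 89.7
clock: 26.65
position: [0.6014, 0.1649, 0.1034]
ee_rot: [0.655, 0.755, 0.001, 0.0]
ft_force: [5.9, -0.2, 3.3]
grip_width: 0.109
grasp_force: 89.6
clock: 27.02
position: [0.6014, 0.1649, 0.1028]
ee_rot: [0.656, 0.755, 0.001, 0.0]
ft_force: [5.5, 0.9, 1.7]
grip_width: 0.111
grasp_force: 89.4
```

```bash
python3 -m creep '{"slide":[[0,0,0.0006],[0,0,0.0006],[0,0,0],[0,0,0]],"twist":[0,0,0,0]}'; python3 -m creep '{"slide":[[0,0,0.0006],[0,0,0],[0,0,0]],"twist":[0,0,0]}'; python3 -m creep '{"slide":[[0,0,0.0005],[0,0,0],[0,0,0]],"twist":[0,0,0]}'
```

```text
clock: 27.52
position: [0.6015, 0.1648, 0.1015]
ee_rot: [0.656, 0.755, 0.001, 0.0]
ft_force: [7.6, 1.8, 0.5]
grip_width: 0.106
grasp_force: 89.3
clock: 27.9
position: [0.6014, 0.1648, 0.1009]
ee_rot: [0.655, 0.755, 0.001, 0.0]
ft_force: [7.2, 2.1, 0.7]
grip_width: 0.106
grasp_force: 89.3
clock: 28.28
position: [0.6015, 0.1648, 0.1004]
ee_rot: [0.656, 0.755, 0.001, 0.0]
ft_force: [6.6, 0.4, 1.4]
grip_width: 0.105
grasp_force: 89.3
```

```bash
python3 -m creep '{"slide":[[0,0,0.0005],[0,0,0],[0,0,0]],"twist":[0,0,0]}'; python3 -m creep '{"slide":[[0,0,0.0005],[0,0,0],[0,0,0]],"twist":[0,0,0]}'; python3 -m creep '{"slide":[[0,0,0.0005],[0,0,0],[0,0,0]],"twist":[0,0,0]}'
```

```text
clock: 28.65
position: [0.6014, 0.1648, 0.0999]
ee_rot: [0.655, 0.755, 0.001, 0.0]
ft_force: [6.9, 0.6, 1.1]
grip_width: 0.107
grasp_force: 89.3
clock: 29.02
position: [0.6015, 0.1648, 0.0998]
ee_rot: [0.656, 0.755, 0.001, 0.0]
ft_force: [5.7, 1.1, 4.2]
grip_width: 0.108
grasp_force: 89.8
clock: 29.4
position: [0.6015, 0.1648, 0.0997]
ee_rot: [0.656, 0.755, 0.001, 0.001]
ft_force: [4.5, 0.5, 8.7]
grip_width: 0.112
grasp_force: 90.3
```

The pad is seated at TCP 0.0998 as predicted. I ease off, release, rise and check.

```bash
python3 -m creep '{"slide":[[0,0.0006,-0.0008],[0,0,0],[0,0,0]],"twist":[0,0,0]}'; python3 -m creep '{"slide":[[0,0,0],[0,0,0],[0,0,0],[0,0,0]],"twist":[0,0,0,0]}' 32;  python3 -m creep '{"slide":[[0,0,-0.01],[0,0,-0.02],[0,0,-0.04],[0,0,-0.05],[0,0,-0.04],[0,0,0],[0,0,0]],"twist":[0,0,0,0,0,0,0]}'
python3 - <<'E'
from h import *
o,P=snap('wrist','w7.png');C=cloud(P);print(o['position'],o['ft_force'])
D=C[...,:2]-[.6014,.1648];X=D@[.990,.141];Y=D@[-.141,.990];Z=C[...,2];v=P['d']>0
g=v&(abs(X)<.012)&(abs(Y)<.025)&(Z>.112)&(Z<.14);print('griptop z (expect .1255)',g.sum(),np.percentile(Z[g],[10,50,90]),np.median(X[g]),np.median(Y[g]))
r=v&(X>.008)&(X<.07)&(abs(Y)<.05)&(Z>.066)&(Z<.08)
q=np.c_[X[r],Y[r],np.ones(r.sum())];c=np.linalg.lstsq(q,Z[r],rcond=None)[0];print('rim (expect .073)',r.sum(),c,np.median(Z[r]))
f=v&(abs(X-.037)<.02)&(abs(Y)<.025)&(Z>.05)&(Z<.064);print('hub',f.sum(),np.median(X[f])-.0348,np.median(Y[f]),np.median(Z[f]))
E
```

```text
clock: 29.78
position: [0.6015, 0.1648, 0.0997]
ee_rot: [0.655, 0.755, 0.0, 0.0]
ft_force: [3.5, -0.5, 5.6]
grip_width: 0.109
grasp_force: 89.8
clock: 30.28
position: [0.6012, 0.1648, 0.0993]
ee_rot: [0.655, 0.755, -0.0, -0.0]
ft_force: [-0.4, 0.3, 0.1]
grip_width: 0.321
grasp_force: 0.0
clock: 31.15
position: [0.6013, 0.1648, 0.2599]
ee_rot: [0.655, 0.755, 0.0, 0.0]
ft_force: [-0.6, 0.0, -0.2]
grip_width: 0.322
grasp_force: 0.0
[0.60129126 0.16475182 0.25986502] [-0.58341631  0.00247187 -0.21409399]
griptop z (expect .1255) 436 [0.12241731 0.12504142 0.12624357] 0.0009640472565094349 0.0018966180543688173
rim (expect .073) 533 [0.00258616 0.00261738 0.07333816] 0.0735263171154197
hub 198 -0.00029860790242068613 0.0032553367680346603 0.05891271441675859
```

View pics/w7.png

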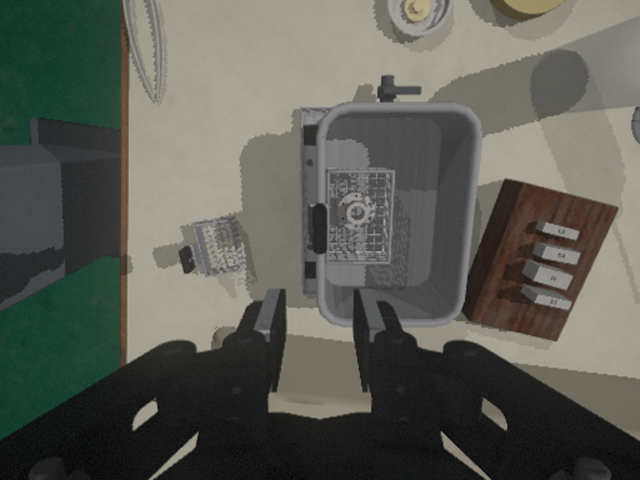

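The picture shows the basket hanging level on the near rim at (360,215) px, with the flange in it at (357,212). The grip is at (320,228) with its top at home height, and the gripper is free.

```bash
python3 -c "
from workcell import manip
print(manip.hand_in())"
```

```text
the job is handed in; nothing more can be done
None
```

The middle flange is in the basket, which hangs level and hook fully down on the robot-side rim with the clip under the bead; the robot has let go and the job was handed in at about 31 s, with no verdict returned.

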